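# Load the oil tins into the roller lane

### The job

Get all three square oil tins into the sloped roller lane, standing upright one behind the other, closed up against the stop at the bottom. Slide the two that stand on the loading shelf into the lane without lifting them off the shelf; the fallen tin on the bench you must first stand upright on the loading shelf and let go of, then slide it in too. Leave the other things on the bench and shelf where they are.

Things in the scene. Friction and masses are not known exactly. Their poses are not given: they have to be found in the camera images.
- rack: Flow rack. Loading shelf: flat aluminium plate, top 120 mm above the origin, x -115..160, y 0..190 mm. Origin at bench level under the middle of the lane mouth; y points back over the shelf, away from the lane; x away from the robot along the shelf's front edge (y = 0). Mouth 66 mm wide, centred at x = 0, between two guide plates 30 mm high on the shelf, flaring to x = +-59 mm at y = 31 mm.
- lane: Roller lane (part of the rack): 14 free rollers between walls 66 mm apart, 35 mm above the rollers; 250 mm long, falling 12 degrees from the mouth (2-3 mm below the shelf) to a stop plate. Origin: middle of the stop's inner face at roller-top level; y up the lane (mouth y = 250 mm), x across, z square to the rollers. A tin with its middle 30 mm past the mouth rolls down by itself in under 2 s.
- tin_a: One of two tins standing on the loading shelf, on the robot's side of the mouth's line: square metal oil tin with a paper band, 56 x 56 mm, 76 mm tall, plus a black screw cap (26 mm diameter, 10 mm high) on top; about 0.3 kg; origin at the centre of its underside, z out through the cap, x and y square to its sides.
- tin_b: The other tin standing on the loading shelf, on the far side of the mouth's line: square metal oil tin with a paper band, 56 x 56 mm, 76 mm tall, plus a black screw cap (26 mm diameter, 10 mm high) on top; about 0.3 kg; origin at the centre of its underside, z out through the cap, x and y square to its sides.
- tin_fallen: The toppled tin, lying on a side face on the bench past the low end of the lane, its cap end pointing back to the robot's side of the bench and more or less to the robot's right: square metal oil tin with a paper band, 56 x 56 mm, 76 mm tall, plus a black screw cap (26 mm diameter, 10 mm high) on top; about 0.3 kg; origin at the centre of its underside, z out through the cap, x and y square to its sides.
- offcut: Bystander: aluminium offcut 30 x 24 x 25 mm on the far back corner of the loading shelf; origin at the centre of its underside.
- oil_bottle: Bystander: round bottle, 56 mm diameter, 150 mm tall, on the bench beyond the lane; origin at the centre of its underside.
- jar: Bystander: round jar, 60 mm diameter, 70 mm tall, on the bench on the robot's side of the lane; origin at the centre of its underside.
- wrench: Bystander: steel wrench lying on the bench beyond the fallen tin and the lane's low end; origin under its middle.
- mug: Bystander: black mug, 80 mm diameter, 90 mm tall, at the left of the bench, on the robot's side of the shelf; origin at the centre of its underside.
- wood_block: Bystander: wood block 100 x 50 x 40 mm lying on the bench beyond the lane; origin at the centre of its underside.
Mind the look-alikes: they are no part of the job. Leave any green or yellow look-alike of the tin_fallen alone. What is shaped like the tin_b but turquoise is not meant.

How it is judged:
By the outcome, as a careful person would: the job done as asked, in the order asked, and still so for the second after the job is handed in, with the robot touching nothing.
It also fails if it takes over 72 s, if anything falls off the work surface, if the arm or the gripper's body presses on something with over 40 N, if the wrist force passes 120 N, or if a joint passes its speed limit or range.

### The arm

A 6-joint arm with a two-finger parallel gripper is mounted at the origin on the work surface. World frame = base frame: x ahead of the robot, y to its left, z up, the work surface at z = 0. Lengths are in m, angles in degrees, forces in N, time in s.
With the tool pointing down it reaches from about 0.35 to 0.875 m from the base axis. Payload 4.2 kg.
Tool frame: the origin (TCP) lies at the very end of the fingers, on their centre line; the grasp point (between the pads) lies 19 mm behind it; z points along the fingers, y is the line along which they close (so a half turn about z gives the same grasp; the last joint's range is limited). The gripper opens to 87 mm and grips with 3 to 60 N. Pads are 19 mm wide; open, the fingers measure 117 mm over their backs; the gripper's body (75 mm by 190 mm) begins 51 mm behind the grasp point.
Start: joints at [81.795, 22.042, 0.453, 0, -68.411, -14.817], TCP at [0.244, 0.575, 0.223] pointing down, gripper open.
Joint ranges: [-179.83, 179.83], [-69.29, 118.12], [-61.27, 80.66], [-181.25, 117.63], [-171.15, -9.14], [-177.46, 177.46]. Speed limits (degrees/s): [159.86, 159.86, 180, 180, 180, 180].

### API

Orientations are given as a 3x3 rotation matrix whose columns are the frame's x, y, z axes.
In Python, from station import sense, cams, r gives the robot as it stands. The module is installed in compiled form; this text tells all that it offers.
- The arm moves only by the tool step_arm, never from a script. Its argument "targets" is text: rows parted by semicolons, each of 4 numbers parted by spaces: the shift along the tool's x, y, z in cm, then the turn about the tool's z in degrees. In form: x y z turn; .... A call has 1 to 12 rows; each row shifts and turns the commanded pose from where the row before left it, along the tool's axes as they then stand; what a row does not reach is not made up. A row lasts 1/12 s, in which the tool goes at most 41.7 mm and 7.16 degrees, less where a joint would pass 70% of its speed; a pose out of reach is approached as far as the arm can. A call with a gripper value outside its range is refused whole. "claw" is the finger opening in cm, from 0 to 8.7, set as the call begins (left out, the last holds). The fingers move at their own pace and stop on an object; the grip force is fixed at half the most. Time passes only in rows, so rows that do not move let the fingers close. It gives the time, the measured TCP pose, the force, the opening and the grip force at its end, in the units of the state.
- sense(): the state, without advancing time (a new reading comes with each control period).
- cams.capture(name): name is "scene" or "top" or "wrist"; returns a dict with "frame" (400x640x3 uint8, blue, green, red), "vertical_fov" (degrees; the focal length in pixels is half the picture's height over the tangent of half this angle, whatever the lens; pixels are square), "cx", "cy" (the principal point, pixels), "eye" and "rotation" of the camera in the world; the wrist camera has in their place "tool_from_camera" (4x4, takes a point from camera to tool coordinates, whose origin is the TCP and whose axes are the flange's). Camera axes: x right, y down, z forward; pixel columns grow to the right and rows downward; lengths in m; the calibration is good to about 2 mm. A picture is of the moment at which its call begins: read the wrist's pose just before it. There is no depth.
- r.finish_job(): hands the job in; it is judged then, once.
The state is a dict: "time_s": time; "joints": joint angles; "joint_velocities": joint speeds; "effort": joint torques, N m; "tcp_pos": TCP position; "ee_rot": TCP orientation; "wrist_force": force on the tool from outside, world axes, zero at the start; "moment": the same for the moment, N m; "gripper_width": opening from 0.0 (shut) to 1.0 (fully open); "gripper_force": force on a finger pad.
Only numpy, scipy, OpenCV 4.12 (cv2) and the standard library are available. Lean on these libraries where they do the work, as an engineer would, in place of code of your own. Each camera call takes 0.05 s, during which the arm holds its last target. There are 200 camera calls.

## Working session

There is one attempt and no reset: what is moved stays moved. The work goes in short steps, Python scripts to look and compute and a tool call to move; the robot and the scene stay as the last step left them, time stands still between calls to the robot, and variables do not carry over. Pictures are saved under pics/ and viewed, at most 10 in all, crops included, and the job is handed in when it is done.

Besides the shell and the picture viewer there is one more tool, called after "Call:" as name(argument=value, ...), one argument or row to a line, values as JSON. step_arm: Moves the arm, as the interface text tells. Its arguments: {"type":"object","properties":{"targets":{"type":"string"},"claw":{"type":"number"}},"required":["targets"]}

```bash
mkdir -p pics
python3 - <<'E'
from station import sense,cams
import cv2,numpy as np,pickle
s=sense();print(s)
d={}
for n in("scene","top","wrist"):
    c=cams.capture(n);d[n]=c;cv2.imwrite(f"pics/{n}0.png",c["frame"]);print(n,{k:v for k,v in c.items() if k!="frame"})
pickle.dump(d,open("c0.pkl","wb"))
E
```

```text
{'time_s': 0.0, 'joints': array([ 8.17959573e+01,  2.20919067e+01,  3.81530383e-01, -2.85491412e-02,
       -6.84094214e+01, -1.48173276e+01]), 'joint_velocities': array([ 0.06198049,  0.01211111, -0.05077313, -0.07164612, -0.02915916,
        0.00715768]), 'effort': array([-8.45358154e-04, -3.90665209e+01,  1.87402010e+01,  4.21969414e+00,
        1.09191769e-02, -1.94435911e-04]), 'tcp_pos': array([0.2441663 , 0.574704  , 0.22146061]), 'ee_rot': array([[ 9.20287177e-01, -3.91242813e-01, -7.56931854e-04],
       [-3.91243536e-01, -9.20285001e-01, -2.00330819e-03],
       [ 8.71869013e-05,  2.13976354e-03, -9.99997707e-01]]), 'wrist_force': array([-0.16175973, -0.39702065, -0.20782345]), 'moment': array([0.01355624, 0.00110738, 0.03516426]), 'gripper_force': 0.0, 'gripper_width': 1.001275689655101}
scene {'vertical_fov': 53.5505471648517, 'cx': 316.67882852400464, 'cy': 190.24003513872879, 'eye': array([1.13250208, 0.42254954, 0.76070176]), 'rotation': array([[-0.57914174,  0.55903967, -0.59335444],
       [ 0.81518275,  0.38955191, -0.42863316],
       [-0.00848058, -0.73193166, -0.68132527]])}
top {'vertical_fov': 56.03807879349761, 'cx': 313.4474284348999, 'cy': 201.47768641885293, 'eye': array([0.32756773, 0.00641282, 1.05991536]), 'rotation': array([[-0.10144644, -0.97019924,  0.22005012],
       [-0.99482133,  0.10032263, -0.01630604],
       [-0.0062559 , -0.22056475, -0.97535227]])}
wrist {'vertical_fov': 60.48006164692532, 'cx': 321.6891524964467, 'cy': 193.37746738293652, 'tool_from_camera': array([[ 2.64061950e-05, -9.55511162e-01, -2.94954944e-01,
         8.21343266e-02],
       [ 9.99999977e-01, -3.77688266e-05,  2.11878902e-04,
        -1.18650701e-03],
       [-2.13592758e-04, -2.94954943e-01,  9.55511139e-01,
        -1.62707177e-01],
       [ 0.00000000e+00,  0.00000000e+00,  0.00000000e+00,
         1.00000000e+00]])}
```

View pics/scene0.png

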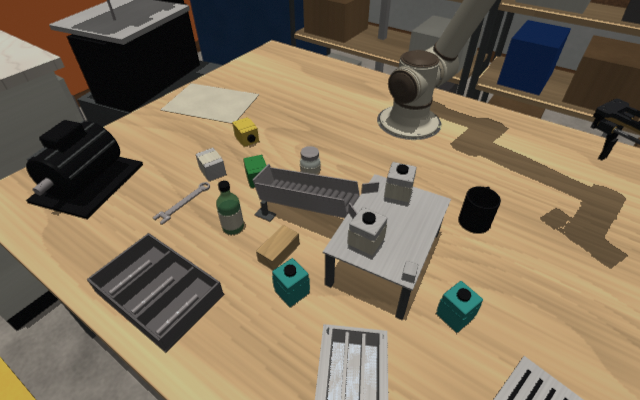

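View pics/top0.png

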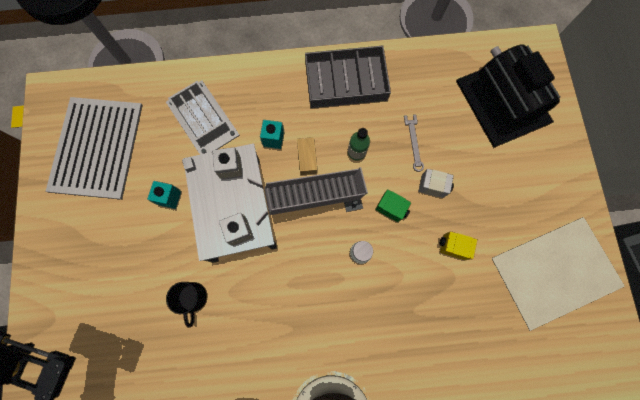

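Scene: silver tins on the shelf at scene (400,183) and (367,232); top (233,229) and (226,161). Fallen candidates are silver top (436,183), green (394,206) and yellow (460,245); the silver one matches the shelf tins and the others are named look-alikes. I'll confirm in an enlarged crop.

```bash
cat > h.py <<'E'
import numpy as np,cv2,pickle
def K(c):
    f=c["frame"].shape[0]/2/np.tan(np.radians(c["vertical_fov"]/2)); return f
def pose(c,s=None):
    if "eye" in c: return np.array(c["eye"]),np.array(c["rotation"])
    T=np.array(c["tool_from_camera"]);R=np.array(s["ee_rot"]);p=np.array(s["tcp_pos"])
    return p+R@T[:3,3],R@T[:3,:3]
def ray(c,u,v,z,s=None):
    e,R=pose(c,s);f=K(c);d=R@np.array([(u-c["cx"])/f,(v-c["cy"])/f,1.]);return e+d*(z-e[2])/d[2]
def proj(c,P,s=None):
    e,R=pose(c,s);q=R.T@(np.array(P)-e);f=K(c);return np.array([c["cx"]+f*q[0]/q[2],c["cy"]+f*q[1]/q[2]])
E
python3 - <<'E'
import cv2,pickle,numpy as np
d=pickle.load(open("c0.pkl","rb"));t=d["top"]["frame"];s=d["scene"]["frame"]
a=cv2.resize(t[130:270,175:285],None,fx=3.6,fy=3.6,interpolation=2)  # 396x504
b=cv2.resize(t[160:220,370:460],None,fx=4.2,fy=4.2,interpolation=2)
c=cv2.resize(s[140:185,185:275],None,fx=4.2,fy=4.2,interpolation=2)
o=np.zeros((504,396+378,3),np.uint8);o[:a.shape[0],:396]=a;o[:252,396:]=b;o[252:252+189,396:]=c
cv2.imwrite("pics/crop1.png",o)
E
```

```text
(no output)
```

View pics/crop1.png

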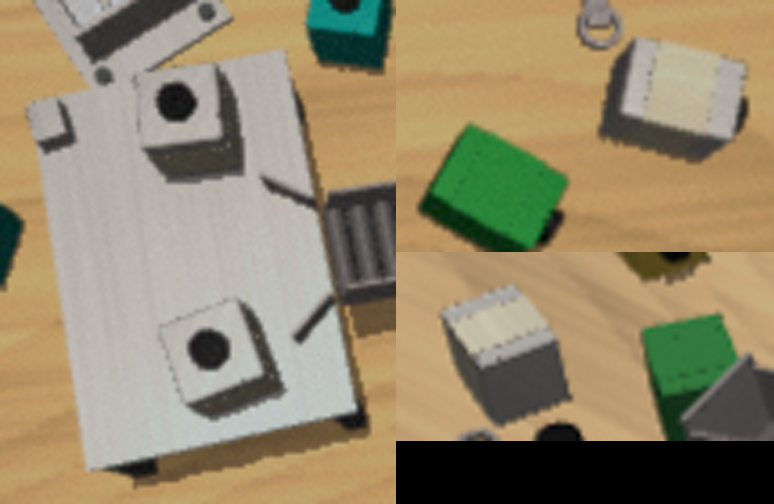

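View pics/wrist0.png

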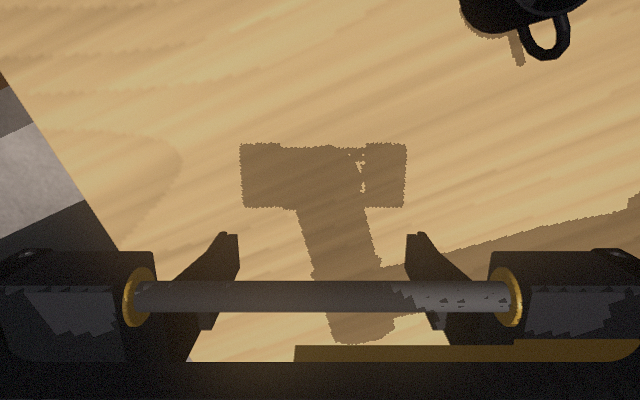

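The crop confirms it: the silver tin with the paper band has its cap at top-pixel ≈(452,187), pointing to the robot's right and slightly back toward the robot, so this is tin_fallen. The wrist view holds nothing of use yet.

Run:
```python
from h import *
d=pickle.load(open("c0.pkl","rb"));t=d["top"]
A=lambda L,s,ox,oy:[(ox+x/s,oy+y/s) for x,y in L]
def rigid(M,W):
    M=np.array(M);W=np.array(W);m=M.mean(0);w=W.mean(0);H=(M-m).T@(W-w);th=np.arctan2(H[0,1]-H[1,0],H[0,0]+H[1,1])
    R=np.array([[np.cos(th),-np.sin(th)],[np.sin(th),np.cos(th)]]);return th,w-R@m,np.abs((W-w)-(M-m)@R.T).max(),R
C=A([(357,408),(287,50),(28,102),(88,468)],3.6,175,130)
W=[ray(t,*p,.12)[:2] for p in C]
th,o,e,R=rigid([(-.115,0),(.16,0),(.16,.19),(-.115,.19)],W)
print("rack",np.degrees(th),o,e)
def face(L,z,sx=.056,sy=.056):
    W=np.array([ray(t,*p,z)[:2] for p in L]);c=W.mean(0);ed=[np.linalg.norm(W[i]-W[i-1])for i in range(4)]
    an=[np.degrees(np.arctan2(*(W[(i+1)%4]-W[i])[::-1])) for i in range(4)];print("face",c,ed,an);return c
for n,L,cp in(("a",[(160,328),(238,298),(265,373),(185,403)],(209,348)),("b",[(135,78),(217,67),(225,140),(145,150)],(176,102))):
    c=face(A(L,3.6,175,130),.196);k=ray(t,*A([cp],3.6,175,130)[0],.206)[:2]
    print(n,"cap",k,"rack",R.T@(k-o),R.T@(c-o))
    print("scene check",proj(d["scene"],[*k,.206]))
c=face(A([(240,40),(352,65),(334,138),(226,112)],4.2,370,160),.056)
print("fallen cap", ray(t,*A([(345,118)],4.2,370,160)[0],.03)); print(proj(d["scene"],[*c,.056]))
for n,p,z in(("bottle",(363,133),.15),("jar",(362,249),.07),("mug",(187,296),.09),("green",(394,203),.05)): print(n,ray(t,*p,z))
```

```text
rack 6.755938848574907 [0.55546662 0.11262936] 0.002499018279234211
face [0.48032093 0.18209979] [np.float64(0.05213229082804175), np.float64(0.05353773500837126), np.float64(0.052842820485980116), np.float64(0.05407084508610538)] [np.float64(-74.19069637469747), np.float64(-164.20539537333678), np.float64(105.05339075205126), np.float64(15.21365291457742)]
a cap [0.48018724 0.18190033] rack [-0.0666076   0.07764586] [-0.06645137  0.07782821]
scene check [401.74255195 166.31098731]
face [0.64650831 0.19418789] [np.float64(0.05175405949891786), np.float64(0.05569394876563464), np.float64(0.052278282345979185), np.float64(0.05362138718135898)] [np.float64(-87.82970717497007), np.float64(-177.31866727159257), np.float64(91.54561005162473), np.float64(4.985650569962911)]
b cap [0.64768916 0.19477005] rack [0.10124524 0.07072124] [0.1000041  0.07028203]
scene check [368.50522899 214.25428685]
face [ 0.57602076 -0.36053793] [np.float64(0.05094775915140002), np.float64(0.07477111717089693), np.float64(0.05214963753186345), np.float64(0.07157784726805907)] [np.float64(-109.28992543297991), np.float64(156.50890687664747), np.float64(69.85713279700407), np.float64(-19.9862989617251)]
fallen cap [ 0.55818637 -0.40456374  0.03      ]
[209.42457747 155.53050003]
bottle [ 0.70032812 -0.15471498  0.15      ]
jar [ 0.41065291 -0.12386206  0.07      ]
mug [0.33716729 0.33038932 0.09      ]
green [ 0.52837382 -0.23027832  0.05      ]
```

Call:
step_arm(
  targets="3.1 2.25 -0.15 0;3.1 2.25 -0.15 0;3.1 2.25 -0.15 0;3.1 2.25 -0.15 0;3.1 2.25 -0.15 0;3.1 2.25 -0.15 0;3.1 2.25 -0.15 0;3.1 2.25 -0.15 0;3.1 2.25 -0.15 0;3.1 2.25 -0.15 0;3.1 2.25 0 0;2.9 2.2 0 0",
  claw=8.7,
)

```text
time_s: 1.15
tcp_pos: [0.4801, 0.1806, 0.2376]
ee_rot: [[0.92, -0.391, 0.0], [-0.391, -0.92, 0.0], [0.0, -0.0, -1.0]]
wrist_force: [-0.3, 1.3, 0.5]
gripper_width: 1.0
gripper_force: 0.0
```

Call:
step_arm(
  targets="0 0 0 -6.4;0 0 0 -6.4;0 0 0 -6.4;0 0 0 -6.4;0 0 0 -6.3;0 0 0 -6.3;0 0 0 0",
)

```text
time_s: 1.73
tcp_pos: [0.4793, 0.1823, 0.2373]
ee_rot: [[0.965, 0.263, -0.001], [0.263, -0.965, -0.0], [-0.001, 0.0, -1.0]]
wrist_force: [0.1, -0.8, 0.6]
gripper_width: 0.994
gripper_force: 0.0
```

```bash
cat > go.py <<'E'
# usage: go.py x y [yaw] : tool-frame shift (cm) and turn to world target
import sys
from station import sense
from h import *
def to(x,y,z=None,yaw=None):
    s=sense();R=s["ee_rot"];p=s["tcp_pos"]
    d=R.T@(np.array([x,y,p[2] if z is None else z])-p)*100
    w=np.degrees(np.arctan2(R[1,0],R[0,0]))
    print("t%.2f tcp"%s["time_s"],p.round(4),"yaw %.1f"%w,"w %.3f F"%s["gripper_width"],s["gripper_force"],s["wrist_force"].round(1),"j6 %.0f"%s["joints"][5],"shift cm",d.round(2),"turn",None if yaw is None else round(w-yaw,1))
if __name__=="__main__":
    a=[float(v) for v in sys.argv[1:]];to(*a)
E
python3 go.py .480 .182 .155 15.2
```

```text
t1.73 tcp [0.4793 0.1823 0.2373] yaw 15.3 w 0.994 F 0.0 [ 0.1 -0.8  0.6] j6 66 shift cm [0.06 0.05 8.23] turn 0.1
```

Call:
step_arm(
  targets="0.05 0 2.1 0;0 0 2.1 0;0 0 2 0;0 0 2 0;0 0 0 0",
)

```text
time_s: 2.15
tcp_pos: [0.4774, 0.1811, 0.1516]
ee_rot: [[0.966, 0.258, -0.008], [0.258, -0.966, -0.004], [-0.008, 0.002, -1.0]]
wrist_force: [-0.5, -0.3, -0.8]
gripper_width: 0.999
gripper_force: 0.0
```

Call:
step_arm(
  targets="0 0 0 0;0 0 0 0;0 0 0 0;0 0 0 0;0 0 0 0;0 0 0 0;0 0 0 0;0 0 0 0",
  claw=5,
)

```text
time_s: 2.82
tcp_pos: [0.4805, 0.1831, 0.1564]
ee_rot: [[0.965, 0.262, 0.001], [0.262, -0.965, 0.001], [0.002, -0.001, -1.0]]
wrist_force: [-1.3, 1.0, 3.8]
gripper_width: 0.641
gripper_force: 29.9
```

Run:
```python
from h import *
from go import to
R=6.76;th=np.radians(R);o=np.array([.5555,.1126]);M=np.array([[np.cos(th),-np.sin(th)],[np.sin(th),np.cos(th)]])
to(*(o+M@[0,.02]),None,R)
```

```text
t2.82 tcp [0.4805 0.1831 0.1564] yaw 15.2 w 0.641 F 29.934968487359583 [-1.3  1.   3.8] j6 66 shift cm [5.69 6.79 0.01] turn 8.4
```

Call:
step_arm(
  targets="0 0 0 2.8;0 0 0 2.8;0 0 0 2.8;0.5 0 0 0;0.9 0 0 0;1 0 0 0;1 0 0 0;1 0 0 0;1 0 0 0;0.8 0 0 0;0.4 0 0 0;0.1 0 0 0",
)

```text
time_s: 3.82
tcp_pos: [0.5451, 0.1899, 0.1566]
ee_rot: [[0.993, 0.118, -0.004], [0.118, -0.993, -0.002], [-0.004, 0.001, -1.0]]
wrist_force: [-9.2, 1.5, 12.5]
gripper_width: 0.639
gripper_force: 30.0
```

Call:
step_arm(
  targets="0 0.4 0 0;0 0.9 0 0;0 1 0 0;0 1 0 0;0 1 0 0;0 0.8 0 0;0 0.4 0 0;0 0.2 0 0;0 0 0 0;0 0 0 0",
)

```text
time_s: 4.65
tcp_pos: [0.5542, 0.1332, 0.1564]
ee_rot: [[0.993, 0.118, 0.002], [0.118, -0.993, 0.0], [0.002, -0.0, -1.0]]
wrist_force: [0.3, 2.4, 5.1]
gripper_width: 0.639
gripper_force: 30.0
```

Run:
```python
from h import *
from go import to
from station import cams
R=6.76;th=np.radians(R);o=np.array([.5555,.1126]);M=np.array([[np.cos(th),-np.sin(th)],[np.sin(th),np.cos(th)]])
to(*(o+M@[0,-.035]),None,R)
c=cams.capture("scene");t=cams.capture("top")
pickle.dump((c,t),open("c1.pkl","wb"))
a=cv2.resize(c["frame"][130:290,245:445],None,fx=2,fy=2,interpolation=2);b=cv2.resize(t["frame"][140:270,180:380],None,fx=2,fy=2,interpolation=2)
o=np.zeros((320,800,3),np.uint8);o[:,:400]=a;o[:260,400:]=b;cv2.imwrite("pics/c1.png",o)
```

```text
t4.65 tcp [0.5542 0.1332 0.1564] yaw 6.8 w 0.639 F 29.9799298401922 [0.3 2.4 5.1] j6 67 shift cm [-0.12  5.56 -0.  ] turn -0.0
```

View pics/c1.png

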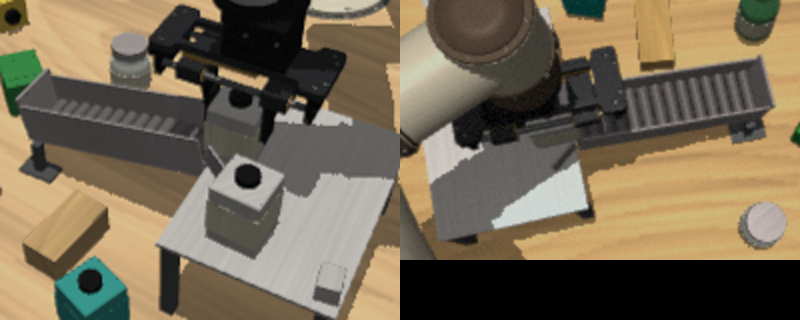

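The tin stands on the shelf in the mouth, aligned (crop (235,130)). Now I open slightly and push with the rear finger.

Call:
step_arm(
  targets="-0.1 0 0 0;0 0 0 0;0 0 0 0;0 0.6 0 0;0 0.8 0 0;0 0.8 0 0;0 0.8 0 0;0 0.8 0 0;0 0.8 0 0;0 0.8 0 0;0 0.8 0 0;0 0.6 0 0",
  claw=7.2,
)

```text
time_s: 5.75
tcp_pos: [0.5602, 0.0649, 0.1553]
ee_rot: [[0.993, 0.117, -0.001], [0.117, -0.993, -0.0], [-0.001, 0.0, -1.0]]
wrist_force: [-0.1, 0.9, 0.1]
gripper_width: 0.826
gripper_force: 0.0
```

Call:
step_arm(
  targets="0 0 0 0;0 0 -0.8 0;0 0 -2 0;0 0 -2 0;0 0 -2 0;0 0 -2 0;0 0 0 0",
  claw=8.7,
)

```text
time_s: 6.33
tcp_pos: [0.5628, 0.0671, 0.2491]
ee_rot: [[0.993, 0.12, 0.01], [0.12, -0.993, 0.002], [0.01, -0.001, -1.0]]
wrist_force: [0.5, -0.0, 1.7]
gripper_width: 0.997
gripper_force: 0.0
```

```bash
python3 go.py .647 .1945 .155 4.0
```

```text
t6.33 tcp [0.5628 0.0671 0.2491] yaw 6.9 w 0.997 F 0.0 [ 0.5 -0.   1.7] j6 74 shift cm [  9.79 -11.63   9.51] turn 2.9
```

Call:
step_arm(
  targets="1.6 -1.9 0 0;1.7 -2 0 0;1.7 -2 0 0;1.7 -2 0 0;1.6 -1.9 0 0;1.5 -1.8 0 3.6;0 0 0 0;0 0 0 0",
)

```text
time_s: 7.0
tcp_pos: [0.6438, 0.1942, 0.2424]
ee_rot: [[0.998, 0.058, -0.002], [0.058, -0.998, -0.001], [-0.002, 0.001, -1.0]]
wrist_force: [-0.4, 0.5, 0.4]
gripper_width: 1.005
gripper_force: 0.0
```

```bash
python3 go.py .647 .1945 .155 3
python3 - <<'E'
from h import *
from station import cams
c=cams.capture("scene");t=cams.capture("top");pickle.dump((c,t),open("c2.pkl","wb"))
a=cv2.resize(c["frame"][130:290,245:445],None,fx=2,fy=2,interpolation=2);b=cv2.resize(t["frame"][140:270,180:380],None,fx=2,fy=2,interpolation=2)
o=np.zeros((320,800,3),np.uint8);o[:,:400]=a;o[:260,400:]=b;cv2.imwrite("pics/c2.png",o)
E
```

```text
t7.00 tcp [0.6438 0.1942 0.2424] yaw 3.3 w 1.005 F 0.0 [-0.4  0.5  0.4] j6 63 shift cm [ 0.33 -0.01  8.74] turn 0.3
```

View pics/c2.png

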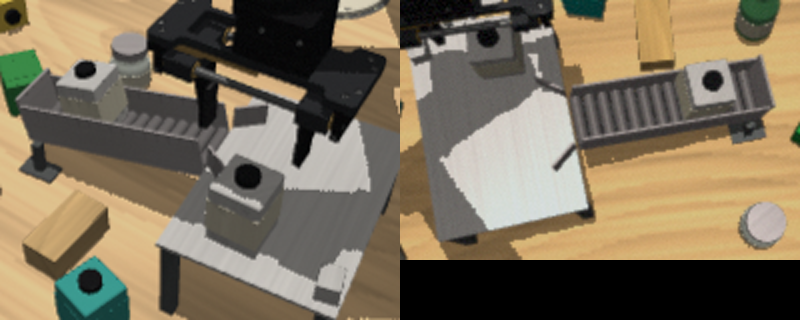

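tin_a stands upright in the lane near the stop (crop (710,85)), and the gripper hovers over tin_b.

Call:
step_arm(
  targets="0.3 0 2.1 0;0 0 2.2 0;0 0 2.2 0;0 0 2.1 0;0 0 0 0",
)

```text
time_s: 7.52
tcp_pos: [0.6436, 0.1912, 0.153]
ee_rot: [[0.999, 0.054, -0.009], [0.054, -0.999, -0.003], [-0.009, 0.003, -1.0]]
wrist_force: [-1.4, -0.6, -1.3]
gripper_width: 1.002
gripper_force: 0.0
```

Call:
step_arm(
  targets="0 0 0 0;0 0 0 0;0 0 0 0;0 0 0 0;0 0 0 0;0 0 0 0;0 0 0 0;0 0 0 0",
  claw=5,
)

```text
time_s: 8.18
tcp_pos: [0.6476, 0.1943, 0.159]
ee_rot: [[0.998, 0.056, 0.003], [0.056, -0.998, 0.002], [0.003, -0.002, -1.0]]
wrist_force: [-2.9, 3.6, 6.0]
gripper_width: 0.639
gripper_force: 30.0
```

Run:
```python
from h import *
from go import to
R=6.76;th=np.radians(R);o=np.array([.5555,.1126]);M=np.array([[np.cos(th),-np.sin(th)],[np.sin(th),np.cos(th)]])
from station import sense
s=sense();to(*(o+M@[0,.02]),None,R);print(M.T@(s["tcp_pos"][:2]-o))
```

```text
t8.18 tcp [0.6476 0.1943 0.159 ] yaw 3.2 w 0.639 F 29.971904037129207 [-2.9  3.6  6. ] j6 63 shift cm [-9.77  5.65 -0.04] turn -3.5
[0.10104242 0.07032404]
```

Call:
step_arm(
  targets="0 0 0 -1.8;0 0 0 -1.7;-0.5 0 0 0;-1 0 0 0;-1.2 0 0 0;-1.3 0 0 0;-1.3 0 0 0;-1.3 0 0 0;-1.3 0 0 0;-1.1 0 0 0;-0.8 0 0 0;-0.3 0 0 0",
)

```text
time_s: 9.18
tcp_pos: [0.5472, 0.1815, 0.1588]
ee_rot: [[0.993, 0.117, 0.004], [0.117, -0.993, 0.001], [0.004, -0.0, -1.0]]
wrist_force: [6.4, 0.3, 6.0]
gripper_width: 0.643
gripper_force: 30.0
```

Call:
step_arm(
  targets="0 0 0 0;0 0.4 0 0;0 0.8 0 0;0 0.9 0 0;0 0.9 0 0;0 0.9 0 0;0 0.7 0 0;0 0.4 0 0;0 0 0 0;0 0 0 0",
)

```text
time_s: 10.02
tcp_pos: [0.5536, 0.133, 0.1586]
ee_rot: [[0.993, 0.116, 0.002], [0.116, -0.993, 0.002], [0.003, -0.002, -1.0]]
wrist_force: [1.1, 5.4, 7.0]
gripper_width: 0.644
gripper_force: 30.0
```

Run:
```python
from h import *
from go import to
R=6.76;th=np.radians(R);o=np.array([.5555,.1126]);M=np.array([[np.cos(th),-np.sin(th)],[np.sin(th),np.cos(th)]])
to(*(o+M@[0,-.04]),None,R)
```

```text
t10.02 tcp [0.5536 0.133  0.1586] yaw 6.7 w 0.644 F 29.998971379827708 [1.1 5.4 7. ] j6 67 shift cm [-0.04  6.04 -0.01] turn -0.1
```

Call:
step_arm(
  targets="0 0 0 0;0 0 0 0;0 0 0 0;0 0.6 0 0;0 0.8 0 0;0 0.8 0 0;0 0.8 0 0;0 0.8 0 0;0 0.8 0 0;0 0.8 0 0;0 0.8 0 0;0 0.6 0 0",
  claw=7.2,
)

```text
time_s: 11.02
tcp_pos: [0.5602, 0.0629, 0.1573]
ee_rot: [[0.993, 0.115, -0.001], [0.115, -0.993, -0.0], [-0.001, 0.0, -1.0]]
wrist_force: [0.0, -0.4, -0.3]
gripper_width: 0.829
gripper_force: 0.0
```

Call:
step_arm(
  targets="0 0 0 0;0 0 -0.8 0;0 0 -2 0;0 0 -2 0;0 0 -2 0;0 0 -2 0;0 0 -1 0;0 0 0 0",
  claw=8.7,
)

```text
time_s: 11.68
tcp_pos: [0.5617, 0.0649, 0.2588]
ee_rot: [[0.993, 0.117, 0.006], [0.117, -0.993, 0.002], [0.006, -0.001, -1.0]]
wrist_force: [-0.4, 0.0, 0.4]
gripper_width: 1.002
gripper_force: 0.0
```

```bash
python3 go.py .60 -.25 .24
```

```text
t11.68 tcp [0.5617 0.0649 0.2588] yaw 6.7 w 1.002 F 0.0 [-0.4  0.   0.4] j6 74 shift cm [ 0.1  31.73  1.85] turn None
```

Call:
step_arm(
  targets="-0.4 3 0 0;-0.5 3.7 0 0;-0.5 3.7 0 0;-0.5 3.7 0 0;-0.5 3.7 0 0;-0.5 3.7 0 0;-0.5 3.7 0 0;-0.5 3.7 0 0;-0.5 3.7 0.5 0;-0.5 3.7 0.5 0;-0.5 3.7 0.5 0;-0.4 3.2 0.5 0",
  claw=5,
)

```text
time_s: 12.68
tcp_pos: [0.5521, -0.3733, 0.2335]
ee_rot: [[0.993, 0.116, -0.002], [0.116, -0.993, 0.001], [-0.002, -0.002, -1.0]]
wrist_force: [0.3, 0.7, 0.4]
gripper_width: 0.575
gripper_force: 0.0
```

Call:
step_arm(
  targets="-0.3 1.8 1 6.5;0 0 1 6.5;0 0 1 6.5;0 0 1 6.5;0 0 1 6.5;0 0 1 6.5;0 0 1 6.5;0 0 0 6.5;0 0 0 6.5;0 0 0 6.5;0 0 0 6.5;0 0 0 6.5",
)

```text
time_s: 13.68
tcp_pos: [0.5515, -0.3891, 0.1637]
ee_rot: [[0.315, -0.949, -0.003], [-0.949, -0.315, 0.002], [-0.002, 0.002, -1.0]]
wrist_force: [0.5, 0.3, 0.3]
gripper_width: 0.578
gripper_force: 0.0
```

Call:
step_arm(
  targets="0 0 0 6.5;0 0 0 6.5;0 0 0 6.5;0 0 0 6.5;0 0 0 6.5;0 0 0 6.5;0 0 0 0;0 0 0 0;0 0 0 0",
)

```text
time_s: 14.43
tcp_pos: [0.5518, -0.3895, 0.1647]
ee_rot: [[-0.345, -0.939, -0.001], [-0.939, 0.345, 0.001], [-0.0, 0.001, -1.0]]
wrist_force: [-0.3, 0.1, -0.0]
gripper_width: 0.576
gripper_force: 0.0
```

```bash
python3 go.py .559 -.406 .024 -110.5;python3 - <<'E'
from h import *
from station import cams,sense
s=sense();c=cams.capture("wrist");t=cams.capture("top");pickle.dump((s,c,t),open("c3.pkl","wb"))
f=c["frame"].copy();b=cv2.resize(t["frame"][140:270,230:390],None,fx=1,fy=1)
f[-130:,-160:]=b
cv2.imwrite("pics/c3.png",f)
E
```

```text
t14.43 tcp [ 0.5518 -0.3895  0.1647] yaw -110.2 w 0.576 F 0.0 [-0.3  0.1 -0. ] j6 1 shift cm [ 1.3  -1.26 14.07] turn 0.3
```

View pics/c3.png

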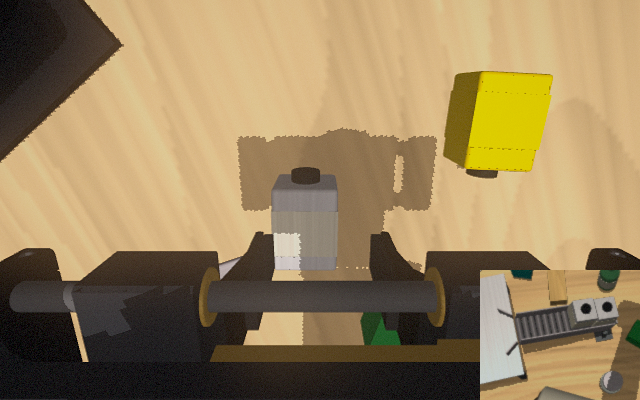

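The inset shows both tins closed up at the low end of the lane. The wrist view shows the fallen tin square to the gripper, its cap-end top edge from (272,190) to (338,190) and the cap at (306,175).

Run:
```python
from h import *
s,c,t=pickle.load(open("c3.pkl","rb"))
g=cv2.cvtColor(c["frame"],cv2.COLOR_BGR2GRAY)
m=(g[160:188,280:335]<45).astype(np.uint8);ys,xs=np.nonzero(m);print("cap px",xs.min()+280,xs.max()+280,ys.min()+160,ys.max()+160)
print("col306",g[160:215:2,306],"row",g[200,264:346:2])
T=lambda u,v,z:(s["ee_rot"].T@(ray(c,u,v,z,s)-s["tcp_pos"])*100).round(2)
for u,v,z in((272,190,.056),(338,190,.056),(281,175,0.0),(330,175,0.),(272,235,.056),(338,235,.056)):print(T(u,v,z))
for z in(.041,.028):print("cap",T((xs.min()+xs.max())/2+280,ys.min()+160,z),T(xs.min()+280,178,z),T(xs.max()+280,178,z))
```

```text
cap px 311 319 168 180
col306 [116 118 115 119  52  53  53  57  58  49  56  60  77  94  88 113 124 129
 128 132 128 128 129 131 129 131 138 137] row [127 129 127 133 115 132 134 133 127 131 132 130 133 132 130 132 132 132
 133 130 131 128 131 131 131 131 130 130 132 127 130 133 133 135 135 134
 122 118 119 117 113]
[-0.06 -4.19 10.86]
[-0.06  1.26 10.87]
[-0.2  -4.09 16.46]
[-0.2   0.73 16.47]
[-4.1  -4.36 10.86]
[-4.1   1.32 10.87]
cap [ 1.45 -0.66 12.37] [ 0.57 -1.01 12.37] [ 0.57 -0.32 12.37]
cap [ 1.15 -0.68 13.67] [ 0.23 -1.05 13.67] [ 0.23 -0.33 13.67]
```

Call:
step_arm(
  targets="0.6 -0.7 0 0;0.7 -0.75 0.4 0;0 0 2 0;0 0 2.4 0;0 0 2.4 0;0 0 2.2 0;0 0 1.8 0;0 0 1.2 0;0 0 0.8 0;0 0 0.5 0;0 0 0.3 0;0 0 0 0",
)

```text
time_s: 15.53
tcp_pos: [0.5614, -0.4073, 0.0256]
ee_rot: [[-0.347, -0.938, 0.0], [-0.938, 0.347, -0.0], [0.0, -0.0, -1.0]]
wrist_force: [0.4, 1.1, 0.0]
gripper_width: 0.572
gripper_force: 0.0
```

Call:
step_arm(
  targets="0 0 0 0;0 0 0 0;0 0 0 0;0 0 0 0",
  claw=4,
)

```text
time_s: 15.87
tcp_pos: [0.5615, -0.4071, 0.0264]
ee_rot: [[-0.347, -0.938, 0.001], [-0.938, 0.347, -0.001], [0.0, -0.001, -1.0]]
wrist_force: [0.8, 0.9, -1.1]
gripper_width: 0.471
gripper_force: 0.0
```

```bash
python3 go.py .561 -.400 .0245 -110.5
```

```text
t15.87 tcp [ 0.5615 -0.4071  0.0264] yaw -110.3 w 0.471 F 0.0 [ 0.8  0.9 -1.1] j6 2 shift cm [-0.65  0.3   0.19] turn 0.2
```

Call:
step_arm(
  targets="0 0 0.2 0;0 0 0 0;0 0 0 0;0 0 0 0;0 0 0 0;0 0 0 0;0 0 0 0;0 0 0 0;0 0 0 0",
  claw=1.5,
)

```text
time_s: 16.62
tcp_pos: [0.561, -0.4069, 0.0234]
ee_rot: [[-0.347, -0.938, -0.0], [-0.938, 0.347, 0.0], [-0.0, 0.0, -1.0]]
wrist_force: [-0.4, -0.1, -0.4]
gripper_width: 0.28
gripper_force: 30.0
```

Call:
step_arm(
  targets="0 0 -0.6 0;0 0 -1 0;0 0 -1.2 0;0 0 -1.2 0;0 0 -1.2 0;0 0 -1.2 0;0 0 -1.2 0;0 0 -1.2 0;0 0 -1.2 0;0 0 -1 0;0 0 0 0;0 0 0 0",
)

```text
time_s: 17.62
tcp_pos: [0.5614, -0.4071, 0.1343]
ee_rot: [[-0.347, -0.938, 0.001], [-0.938, 0.347, -0.0], [-0.0, -0.001, -1.0]]
wrist_force: [-0.7, 0.3, -3.6]
gripper_width: 0.276
gripper_force: 31.1
```

Run:
```python
from h import *
from station import cams,sense
s=sense();c=cams.capture("wrist");t=cams.capture("scene")
print(s["tcp_pos"],s["gripper_width"],s["wrist_force"],s["moment"])
f=np.zeros((400,800,3),np.uint8);f[:,:400]=c["frame"][:,120:520];f[:,400:]=cv2.resize(t["frame"][100:300,120:320],None,fx=2,fy=2)
cv2.imwrite("pics/c4.png",f)
```

```text
[ 0.56144112 -0.40706517  0.13432578] 0.276316688478787 [-0.72097721  0.32609437 -3.61714256] [-0.06150756 -0.01054445 -0.00311044]
```

View pics/c4.png

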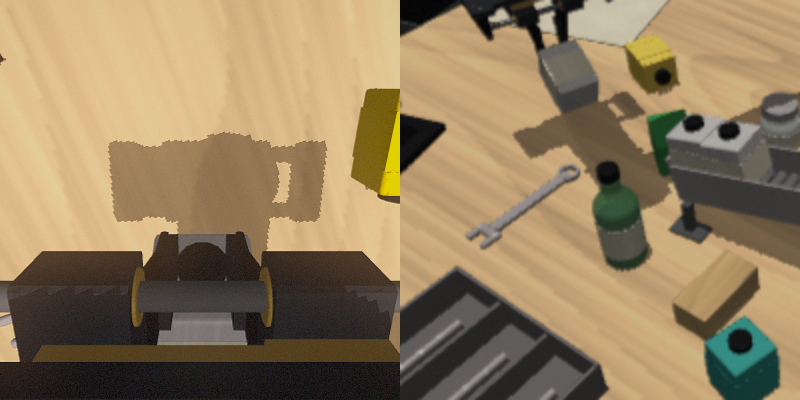

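The grasp holds and the tin hangs cap-up but still tilted roughly 30°. I'll touch the bench with its lower base edge and walk the cap over that edge to square it up.

Call:
step_arm(
  targets="0 0 0.8 0;0 0 1 0;0 0 1 0;0 0 1 0;0 0 0.7 0;0 0 0.3 0;0 0 0 0;0 0 0 0",
)

```text
time_s: 18.38
tcp_pos: [0.5613, -0.4072, 0.0855]
ee_rot: [[-0.347, -0.938, -0.0], [-0.938, 0.347, -0.0], [0.0, -0.0, -1.0]]
wrist_force: [0.4, -0.4, -3.5]
gripper_width: 0.278
gripper_force: 31.1
```

Call:
step_arm(
  targets="0 0 0.15 0;0 0 0.15 0;0 0 0 0",
)

```text
time_s: 18.63
tcp_pos: [0.5612, -0.407, 0.0827]
ee_rot: [[-0.347, -0.938, 0.0], [-0.938, 0.347, -0.0], [-0.0, -0.0, -1.0]]
wrist_force: [0.7, 1.1, -3.5]
gripper_width: 0.284
gripper_force: 31.1
```

Call:
step_arm(
  targets="0 0 0.15 0;0 0 0.15 0;0 0 0 0",
)

```text
time_s: 18.88
tcp_pos: [0.561, -0.4069, 0.0793]
ee_rot: [[-0.347, -0.938, -0.0], [-0.938, 0.347, 0.0], [-0.0, 0.0, -1.0]]
wrist_force: [-0.4, -0.4, -2.6]
gripper_width: 0.281
gripper_force: 31.1
```

Call:
step_arm(
  targets="0 0 0.1 0;0 0 0 0;0 0 0 0",
)

```text
time_s: 19.13
tcp_pos: [0.5611, -0.407, 0.0785]
ee_rot: [[-0.347, -0.938, -0.0], [-0.938, 0.347, 0.0], [-0.0, 0.0, -1.0]]
wrist_force: [-0.0, 0.6, -3.9]
gripper_width: 0.281
gripper_force: 31.1
```

Call:
step_arm(
  targets="-0.2 0 0.05 0;-0.4 0 0 0;-0.4 0 0 0;-0.4 0 0 0;0 0 0 0",
)

```text
time_s: 19.55
tcp_pos: [0.5665, -0.3929, 0.0781]
ee_rot: [[-0.346, -0.938, 0.0], [-0.938, 0.346, 0.0], [-0.0, -0.0, -1.0]]
wrist_force: [-0.4, 0.4, -3.8]
gripper_width: 0.287
gripper_force: 31.1
```

Call:
step_arm(
  targets="0 0 0.15 0;0 0 0.15 0;0 0 0 0",
)

```text
time_s: 19.8
tcp_pos: [0.5657, -0.3938, 0.0746]
ee_rot: [[-0.347, -0.938, -0.001], [-0.938, 0.347, 0.0], [-0.0, 0.001, -1.0]]
wrist_force: [-0.3, 0.9, -3.9]
gripper_width: 0.283
gripper_force: 31.1
```

Call:
step_arm(
  targets="0 0 0.15 0;0 0 0.15 0;0 0 0 0",
)

```text
time_s: 20.05
tcp_pos: [0.5657, -0.3939, 0.0715]
ee_rot: [[-0.348, -0.938, -0.001], [-0.938, 0.348, 0.0], [-0.0, 0.001, -1.0]]
wrist_force: [-0.2, 0.4, -3.7]
gripper_width: 0.284
gripper_force: 31.1
```

Call:
step_arm(
  targets="0 0 0.15 0;0 0 0.15 0;0 0 0 0",
)

```text
time_s: 20.3
tcp_pos: [0.5658, -0.3938, 0.0686]
ee_rot: [[-0.347, -0.938, -0.001], [-0.938, 0.347, 0.0], [-0.0, 0.001, -1.0]]
wrist_force: [-0.0, -0.5, -3.3]
gripper_width: 0.281
gripper_force: 31.1
```

Call:
step_arm(
  targets="0 0 0.15 0;0 0 0.15 0;0 0 0 0",
)

```text
time_s: 20.55
tcp_pos: [0.5658, -0.3937, 0.0656]
ee_rot: [[-0.347, -0.938, -0.001], [-0.938, 0.347, 0.0], [-0.0, 0.001, -1.0]]
wrist_force: [0.0, -0.5, -2.9]
gripper_width: 0.284
gripper_force: 31.1
```

Call:
step_arm(
  targets="0 0 0.15 0;0 0 0.15 0;0 0 0 0",
)

```text
time_s: 20.8
tcp_pos: [0.5658, -0.3937, 0.0626]
ee_rot: [[-0.347, -0.938, -0.001], [-0.938, 0.347, 0.0], [-0.0, 0.001, -1.0]]
wrist_force: [-0.2, -0.1, -3.7]
gripper_width: 0.285
gripper_force: 31.1
```

Run:
```python
from h import *
from station import cams,sense
s=sense();t=cams.capture("scene")
print(s["tcp_pos"],s["gripper_width"],s["wrist_force"],s["moment"])
cv2.imwrite("pics/c5.png",cv2.resize(t["frame"][90:210,150:270],None,fx=4,fy=4,interpolation=2))
```

```text
[ 0.56582112 -0.39373576  0.06261222] 0.28533061914749386 [-0.18127223 -0.10089784 -3.71641717] [-0.03520303 -0.00488676 -0.01496398]
```

View pics/c5.png

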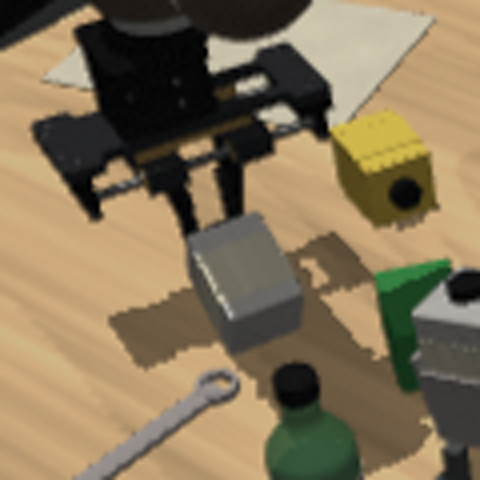

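The tin hangs only about 20° below horizontal: the pads hold the cap too firmly. I'll swing it down in the grip with sharp starts, gentle stops up and back, then the reverse.

Call:
step_arm(
  targets="-2.8 0 -2.9 0;-2.3 0 -2.3 0;-1.6 0 -1.6 0;-1 0 -1 0;-0.5 0 -0.5 0;0.3 0 0.3 0;0.8 0 0.8 0;1.5 0 1.5 0;2.2 0 2.2 0;2.8 0 2.9 0;0 0 0 0;0 0 0 0",
)

```text
time_s: 21.85
tcp_pos: [0.5663, -0.3956, 0.0711]
ee_rot: [[-0.35, -0.937, 0.0], [-0.937, 0.35, -0.007], [0.006, -0.003, -1.0]]
wrist_force: [-3.3, -5.1, 11.5]
gripper_width: 0.283
gripper_force: 51.5
```

Call:
step_arm(
  targets="-2.8 0 -2.9 0;-2.3 0 -2.3 0;-1.6 0 -1.6 0;-1 0 -1 0;-0.5 0 -0.5 0;0.3 0 0.3 0;0.8 0 0.8 0;1.5 0 1.5 0;2.2 0 2.2 0;2.8 0 2.9 0;0 0 0 0;0 0 0 0",
)

```text
time_s: 22.85
tcp_pos: [0.5679, -0.3874, 0.0734]
ee_rot: [[-0.351, -0.936, -0.002], [-0.936, 0.351, -0.002], [0.002, 0.001, -1.0]]
wrist_force: [0.2, -2.6, 3.4]
gripper_width: 0.288
gripper_force: 50.4
```

Call:
step_arm(
  targets="0 0 -0.6 0;0 0 -1.2 0;0 0 -1.2 0;0 0 -1.2 0;0 0 -0.6 0;0 0 0 0",
)

```text
time_s: 23.35
tcp_pos: [0.5718, -0.3827, 0.1262]
ee_rot: [[-0.346, -0.938, 0.005], [-0.938, 0.346, -0.002], [0.0, -0.005, -1.0]]
wrist_force: [0.1, -0.5, -3.1]
gripper_width: 0.287
gripper_force: 49.5
```

Run:
```python
from h import *
from station import cams,sense
s=sense();t=cams.capture("scene")
print(s["tcp_pos"],s["gripper_width"],s["wrist_force"],s["moment"])
cv2.imwrite("pics/c6.png",cv2.resize(t["frame"][70:210,150:270],None,fx=4,fy=4,interpolation=2))
```

```text
[ 0.57177718 -0.38270566  0.12624269] 0.2868570679052452 [ 0.12047492 -0.51097259 -3.07354147] [-0.04706607 -0.05056634  0.00788821]
```

View pics/c6.png

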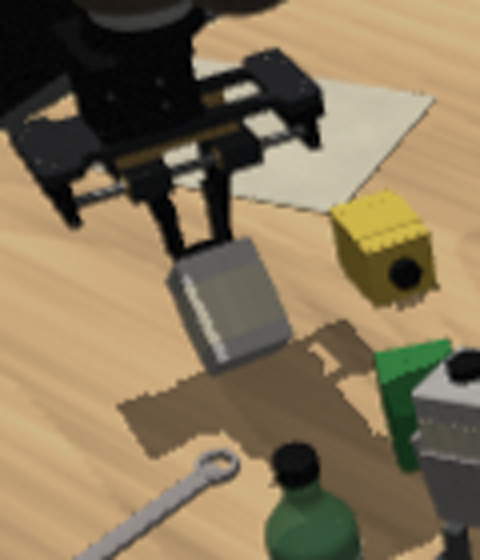

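The tin has swung to about 45° and the swing works, so I repeat it higher up, clear of the bench.

Call:
step_arm(
  targets="-2.9 0 -2.9 0;-2.3 0 -2.3 0;-1.6 0 -1.6 0;-1 0 -1 0;-0.5 0 -0.5 0;0.3 0 0.3 0;0.8 0 0.8 0;1.5 0 1.5 0;2.3 0 2.3 0;2.9 0 2.9 0;0 0 0 0;0 0 0 0",
)

```text
time_s: 24.4
tcp_pos: [0.5673, -0.3798, 0.1222]
ee_rot: [[-0.352, -0.936, -0.01], [-0.936, 0.352, 0.004], [-0.001, 0.011, -1.0]]
wrist_force: [-0.1, 0.9, -2.3]
gripper_width: 0.283
gripper_force: 30.0
```

Call:
step_arm(
  targets="-2.9 0 -2.9 0;-2.3 0 -2.3 0;-1.6 0 -1.6 0;-1 0 -1 0;-0.5 0 -0.5 0;0.3 0 0.3 0;0.8 0 0.8 0;1.5 0 1.5 0;2.3 0 2.3 0;2.9 0 2.9 0;0 0 0 0;0 0 0 0",
)

```text
time_s: 25.4
tcp_pos: [0.5692, -0.375, 0.1273]
ee_rot: [[-0.352, -0.936, -0.01], [-0.936, 0.352, 0.004], [-0.001, 0.01, -1.0]]
wrist_force: [0.6, 0.0, -2.4]
gripper_width: 0.284
gripper_force: 30.0
```

```bash
cat > tilt.py <<'E'
from h import *
from station import cams,sense
s=sense();t=cams.capture("scene");p=s["tcp_pos"];u=s["ee_rot"][:,0];R=s["ee_rot"]
print("t",s["time_s"],p.round(4),s["gripper_force"].__round__(1),s["wrist_force"].round(1),s["moment"].round(3))
# mask: grey unsaturated tin below fingertips in scene view
hsv=cv2.cvtColor(t["frame"],cv2.COLOR_BGR2HSV);q=proj(t,p);x,y=q.astype(int)
m=((hsv[...,1]<70)&(hsv[...,2]>70)).astype(np.uint8)
w=np.zeros_like(m);w[max(y-12,0):y+60,x-40:x+50]=1
n,l,st,ce=cv2.connectedComponentsWithStats(m*w);k=1+st[1:,4].argmax();best=np.argwhere(l==k)[:,::-1]
hull=cv2.convexHull(best.astype(np.int32));print("tip px",q.round(1),"area",st[k,4],"bbox",st[k,:4])
print(cv2.approxPolyDP(hull,2.5,True)[:,0].tolist())
# predicted outline for tilt a (0 upright), pivot 5mm above face, 5mm above tip
piv=p+np.array([0,0,.005])
for a in(0,15,30,45,60):
    c,sn=np.cos(np.radians(a)),np.sin(np.radians(a));ax=np.array([0,0,-1])*c-u*sn;pe=np.array([0,0,1])*sn-u*c
    P=[piv+ax*d+pe*e+R[:,1]*f for d in(.005,.081) for e in(-.028,.028) for f in(-.028,.028)]
    print(a,cv2.convexHull(np.array([proj(t,v) for v in P],np.float32))[:,0].round(0).astype(int).tolist())
E
python3 tilt.py
```

```text
t 25.4 [ 0.5692 -0.375   0.1273] 30.0 [ 0.6  0.  -2.4] [ 0.248 -0.225  0.033]
tip px [202.7 132.3] area 609 bbox [192 131  31  34]
[[222, 157], [205, 164], [192, 135], [212, 131]]
0 [[221, 155], [203, 162], [195, 152], [189, 131], [208, 124], [216, 134]]
15 [[223, 156], [205, 163], [198, 157], [190, 133], [209, 127], [216, 131]]
30 [[225, 155], [206, 162], [201, 161], [191, 136], [210, 129], [215, 129]]
45 [[225, 152], [222, 156], [204, 163], [192, 138], [195, 133], [214, 126]]
60 [[225, 147], [224, 156], [205, 163], [194, 140], [193, 131], [213, 124]]
```

Call:
step_arm(
  targets="0 0 0 0;0 0 0 0;0 0 0 0;0 0 0 0",
)

```text
time_s: 25.78
tcp_pos: [0.5743, -0.3728, 0.134]
ee_rot: [[-0.346, -0.938, 0.002], [-0.938, 0.346, -0.001], [-0.0, -0.002, -1.0]]
wrist_force: [0.7, 0.3, -3.4]
gripper_width: 0.282
gripper_force: 30.0
```

```bash
cat >> tilt.py <<'E'
print("band face (+pe): top pair, bottom pair; cap-face and base-face other pairs")
for a in range(0,61,10):
    c,sn=np.cos(np.radians(a)),np.sin(np.radians(a));ax=np.array([0,0,-1])*c-u*sn;pe=np.array([0,0,1])*sn-u*c
    print(a,[proj(t,piv+ax*d+pe*.028+R[:,1]*f).round(0).astype(int).tolist() for d in(.005,.081) for f in(-.028,.028)])
v=hsv[...,2];print(v[y-8:y+40:2,x-14:x+26:2])
E
python3 tilt.py
```

```text
t 25.7833 [ 0.5743 -0.3728  0.134 ] 30.0 [ 0.7  0.3 -3.4] [ 0.104 -0.03   0.028]
tip px [201.4 131.4] area 609 bbox [191 130  30  34]
[[220, 157], [203, 163], [196, 153], [191, 134], [210, 130], [215, 135]]
0 [[220, 155], [201, 162], [194, 152], [188, 130], [207, 124], [215, 133]]
15 [[222, 155], [203, 163], [197, 157], [189, 132], [208, 126], [214, 131]]
30 [[224, 154], [205, 161], [200, 160], [190, 135], [209, 129], [214, 128]]
45 [[224, 151], [221, 155], [202, 162], [191, 137], [193, 132], [213, 126]]
60 [[224, 146], [223, 155], [204, 162], [192, 140], [192, 130], [212, 123]]
band face (+pe): top pair, bottom pair; cap-face and base-face other pairs
0 [[196, 140], [215, 133], [201, 162], [220, 155]]
10 [[195, 138], [215, 131], [203, 162], [221, 155]]
20 [[195, 137], [214, 130], [204, 162], [223, 155]]
30 [[194, 135], [214, 128], [205, 161], [224, 154]]
40 [[194, 133], [213, 126], [205, 160], [224, 152]]
50 [[193, 131], [212, 125], [205, 157], [224, 150]]
60 [[192, 130], [212, 123], [205, 153], [224, 146]]
[[198 100   7   7  83 189 193 195  91  13   7 189 206 206 205 206 206 205
  
[... 1264 characters left out ...]
  83 181
  192 190]
 [205 204 205 205 200  84  71  96  96  86  88  90  86  86  80  76  77 165
  189 194]
 [205 206 205 204 205 166  70  90  98  89  86  86  76  75  75  76  78  91
  100  99]
 [205 206 206 206 205 205 166  80  95  81  76  74  75  77  80  97 101 102
  104 103]
 [206 206 206 206 206 206 205 130  75  77  75  80  83  97  97  97  99  99
  101 103]
 [205 206 206 206 206 206 206 206  93  91  96  99  97  97  98  99  99  98
   99 100]
 [205 205 205 206 206 191 187 113 112 103 100  99  99  99  99  98  99  99
   99 100]
 [206 206 205 205 129 112 113 113 113 110 104 103 100  99  99 100 100  99
  100 101]
 [190 203 187 109 108 109 110 112 114 113 105 103 105 104 100 100 101 101
  101 101]]
```

The outline now matches an upright tin (lid and black cap visible, hull corners (191,134) and (203,163)). I carry it gently to the shelf.

Call:
step_arm(
  targets="0 0 -0.5 0;0 0 -1 0;0 0 -1.6 0;0 0 -1.6 0;0 0 -1.6 0;0 0 -1.6 0;0 0 -1.6 0;0 0 -1.6 0;0 0 -1.6 0;0 0 -1.6 0;0 0 -1 0;0 0 -0.5 0",
)

```text
time_s: 26.83
tcp_pos: [0.5742, -0.3735, 0.2942]
ee_rot: [[-0.347, -0.938, 0.004], [-0.938, 0.347, -0.002], [0.001, -0.005, -1.0]]
wrist_force: [-0.6, -0.5, -3.1]
gripper_width: 0.282
gripper_force: 30.0
```

Call:
step_arm(
  targets="0 0 0 -2;0 0 0 -4;0 0 0 -5;0 0 0 -5;0 0 0 -5;0 0 0 -4;0 0 0 -2;0 0 0 0",
)

```text
time_s: 27.5
tcp_pos: [0.5734, -0.373, 0.2905]
ee_rot: [[0.117, -0.993, -0.001], [-0.993, -0.117, 0.001], [-0.001, 0.001, -1.0]]
wrist_force: [-0.4, 0.4, -3.4]
gripper_width: 0.279
gripper_force: 30.0
```

Call:
step_arm(
  targets="-0.6 0 0 0;-1.2 0 0 0;-1.8 0 0 0;-2.4 0 0 0;-2.8 -0.2 0 0;-2.8 -0.2 0 0;-2.8 -0.2 0 0;-2.8 -0.2 0 0;-2.8 -0.2 0 0;-2.8 -0.2 0 0;-2.8 -0.2 0 0;-2.8 -0.2 0 0",
)

```text
time_s: 28.5
tcp_pos: [0.5555, -0.0871, 0.2914]
ee_rot: [[0.116, -0.993, 0.0], [-0.993, -0.116, 0.0], [-0.0, -0.0, -1.0]]
wrist_force: [0.5, -0.0, -3.4]
gripper_width: 0.284
gripper_force: 30.0
```

Call:
step_arm(
  targets="-2.8 -0.3 0 0;-2.8 -0.3 0 0;-2.8 -0.3 0 0;-2.8 -0.3 0 0;-2.8 -0.3 0 0;-2.8 -0.3 0 0;-2.8 -0.3 0 0;-2.6 -0.2 0 0;-2.2 0 0 0;-1.8 0 0 0;-1.4 0 0 0;-1 0 0 0",
)

```text
time_s: 29.5
tcp_pos: [0.5451, 0.1991, 0.2912]
ee_rot: [[0.118, -0.993, -0.0], [-0.993, -0.118, 0.0], [-0.0, 0.0, -1.0]]
wrist_force: [-0.2, -0.9, -3.1]
gripper_width: 0.279
gripper_force: 30.0
```

Call:
step_arm(
  targets="-0.4 0 0 0;0 0 0 0;0 0 0 0;0 0 0 0",
)

```text
time_s: 29.83
tcp_pos: [0.5457, 0.2005, 0.2911]
ee_rot: [[0.115, -0.993, -0.0], [-0.993, -0.115, -0.0], [0.0, 0.0, -1.0]]
wrist_force: [-0.7, -0.1, -3.5]
gripper_width: 0.281
gripper_force: 30.0
```

```bash
python3 go.py .545 .202 .205 -83.2; python3 tilt.py | head -9
```

```text
t29.83 tcp [0.5457 0.2005 0.2911] yaw -83.4 w 0.281 F 29.99775856733322 [-0.7 -0.1 -3.5] j6 -30 shift cm [-0.15  0.05  8.61] turn -0.2
t 29.8333 [0.5457 0.2005 0.2911] 30.0 [-0.7 -0.1 -3.5] [ 0.035 -0.051  0.014]
tip px [401.2 153.5] area 3015 bbox [361 149  90  64]
[[450, 199], [445, 212], [361, 212], [362, 184], [392, 152], [422, 151]]
0 [[420, 150], [414, 179], [405, 196], [378, 187], [382, 157], [393, 142]]
15 [[424, 179], [415, 195], [388, 192], [383, 160], [393, 145], [421, 147]]
30 [[433, 176], [425, 192], [399, 195], [385, 164], [395, 148], [421, 144]]
45 [[441, 170], [433, 187], [409, 196], [387, 166], [397, 151], [419, 140]]
60 [[447, 163], [439, 180], [420, 194], [390, 169], [400, 153], [417, 137]]
band face (+pe): top pair, bottom pair; cap-face and base-face other pairs
```

Call:
step_arm(
  targets="0 0 0.5 0;0 0 1 0;0 0 1.3 0;0 0 1.3 0;0 0 1.3 0;0 0 1 0;0 0 0.7 0;0 0 0.4 0;0 0 0.2 0;0 0 0 0",
)

```text
time_s: 30.72
tcp_pos: [0.5457, 0.2013, 0.2139]
ee_rot: [[0.116, -0.993, -0.0], [-0.993, -0.116, -0.0], [0.0, 0.0, -1.0]]
wrist_force: [0.7, 0.3, -4.3]
gripper_width: 0.286
gripper_force: 30.0
```

Call:
step_arm(
  targets="0 0 0.15 0;0 0 0.15 0;0 0 0 0",
)

```text
time_s: 30.97
tcp_pos: [0.5456, 0.2015, 0.2112]
ee_rot: [[0.116, -0.993, 0.0], [-0.993, -0.116, 0.0], [-0.0, -0.0, -1.0]]
wrist_force: [-1.0, -0.5, -2.8]
gripper_width: 0.287
gripper_force: 30.0
```

Call:
step_arm(
  targets="0 0 0.15 0;0 0 0.15 0;0 0 0 0",
)

```text
time_s: 31.22
tcp_pos: [0.5454, 0.2013, 0.2077]
ee_rot: [[0.116, -0.993, -0.001], [-0.993, -0.116, -0.0], [0.0, 0.001, -1.0]]
wrist_force: [0.1, -0.3, -3.0]
gripper_width: 0.283
gripper_force: 30.0
```

Call:
step_arm(
  targets="0 0 0.15 0;0 0 0.1 0;0 0 0 0",
)

```text
time_s: 31.47
tcp_pos: [0.5455, 0.2013, 0.2052]
ee_rot: [[0.116, -0.993, -0.001], [-0.993, -0.116, -0.0], [0.0, 0.001, -1.0]]
wrist_force: [-0.0, -0.6, -2.4]
gripper_width: 0.284
gripper_force: 30.0
```

Call:
step_arm(
  targets="0 0 0.15 0;0 0 0.1 0;0 0 0 0",
)

```text
time_s: 31.72
tcp_pos: [0.5455, 0.2013, 0.2027]
ee_rot: [[0.116, -0.993, -0.001], [-0.993, -0.116, -0.0], [0.0, 0.001, -1.0]]
wrist_force: [-0.1, -0.1, -2.6]
gripper_width: 0.284
gripper_force: 30.0
```

Call:
step_arm(
  targets="0 0 0.1 0;0 0 0.1 0;0 0 0 0",
)

```text
time_s: 31.97
tcp_pos: [0.5455, 0.2013, 0.2008]
ee_rot: [[0.116, -0.993, -0.0], [-0.993, -0.116, -0.0], [0.0, 0.0, -1.0]]
wrist_force: [0.3, -0.1, -3.6]
gripper_width: 0.283
gripper_force: 30.0
```

Call:
step_arm(
  targets="0 0 0.1 0;0 0 0.1 0;0 0 0 0",
)

```text
time_s: 32.22
tcp_pos: [0.5459, 0.2017, 0.2]
ee_rot: [[0.117, -0.993, 0.001], [-0.993, -0.117, 0.001], [-0.001, -0.001, -1.0]]
wrist_force: [-1.3, 1.1, 1.3]
gripper_width: 0.282
gripper_force: 30.0
```

Call:
step_arm(
  targets="0 0 0.1 0;0 0 0.1 0;0 0 0 0",
)

```text
time_s: 32.47
tcp_pos: [0.5463, 0.2023, 0.1998]
ee_rot: [[0.117, -0.993, 0.003], [-0.993, -0.117, 0.002], [-0.002, -0.003, -1.0]]
wrist_force: [-4.1, 1.7, 7.9]
gripper_width: 0.284
gripper_force: 30.1
```

```bash
cat > side.py <<'E'
from h import *
from station import cams,sense
s=sense();p=s["tcp_pos"];t=cams.capture("scene");R=s["ee_rot"]
print(p.round(4),s["wrist_force"].round(1),s["moment"].round(3))
g=cv2.cvtColor(t["frame"],cv2.COLOR_BGR2GRAY)
q=proj(t,p).astype(int);print("tip",q)
# rows: brightness profile round the tin
for y in range(q[1]-6,q[1]+56,3):print(y," ".join("%3d"%v for v in g[y,q[0]-34:q[0]+38:2]))
for b in(.12,):
    print("upright corners top/bottom",[proj(t,[p[0],p[1],b+h]+R[:,0]*e+R[:,1]*f).round(0).astype(int).tolist() for h in(.076,0) for e,f in((.028,.028),(.028,-.028),(-.028,-.028),(-.028,.028))])
E
python3 side.py
```

```text
[0.5463 0.2023 0.1998] [-4.1  1.7  7.9] [ 0.675  1.426 -0.013]
tip [395 188]
182 184 173 167  30   7   5   7   5   7   4   6   6   5   6   6   8   5   8  10  14  17  14  13  72 182 179 173 173 180 180 176  91  89  88  92  93
185 155  59  58  58  58  52  34  10   6   5   7   6   7   5   6   7   8   6   4   4   6   5   7  87 104 135 160 180 180 175 172 130  95  94  92  89
188 130  59  59  57  59  59  58  58  59 172 112  81  10   7   5   5   6   7   6  28  31  10   5  88  94  93  93  91 178 183 183 181 100  90  90  93
191 106  59  59  59  59  59  67  80  92 174 182 180 102  87   8   6   7   6   5   6   6   7  28  95  92  92  94  77  97 169 185 184 181 167 122 104
194 163 182 178 179 179 178 178 179 174 181 179 107  91  93  67  39  13   7   7  34  38  23  87  94  95  95  76  83  97  97  97 154 182 185 183 180
197 181 179 179 179 178 177 179 174 181 179 180  67  76  82  89  92  92  91  79  91  93  94  94  93  95  79  78  84  97  97 120 181 183 184 181 182
200 178 179 180 177 177 179 174 181 178 180 152  66  67  65  66  68  68  72  81  84  89  91  94  97  81  77  85  86  97  96  95  95  97
[... 1508 characters left out ...]
  93  91  92  93  92  94  93  92  94  93  94  95  92  94  96  96  95 117 123 181 180 179 180 178 175 180 176 178 181 182 180 176 178
236 177 175  92  90  91  94  92  94  93  92  94  92  93  95  94  94  96  95  94 117 176 180 181 179 179 180 176 178 178 176 181 183 178 178 178 180
239 175 176 174 173 179 120  93  93  92  94  92  93  95  94  92  96  95  95  93 173 180 181 181 178 181 176 177 181 176 180 182 181 180 178 179 185
242 177 174 173 179 175 175 177 174 134  98  93  94  94  93  94  95  94  93  92 169 181 181 178 180 177 176 180 178 177 180 182 179 178 179 183 181
upright corners top/bottom [[388, 178], [378, 194], [404, 203], [413, 186], [384, 203], [375, 219], [399, 228], [408, 212]]
```

The tin touches the shelf with a small lean (~8°, base toward the shelf back). I right it over its edge, then let go.

Call:
step_arm(
  targets="-0.3 0 0 0;-0.3 0 0 0;-0.3 0 0.1 0;0 0 0.1 0;0 0 0 0;0 0 0 0",
)

```text
time_s: 33.02
tcp_pos: [0.5449, 0.2096, 0.1977]
ee_rot: [[0.117, -0.993, 0.002], [-0.993, -0.117, -0.002], [0.002, -0.002, -1.0]]
wrist_force: [-5.2, -2.4, 11.7]
gripper_width: 0.282
gripper_force: 30.0
```

Call:
step_arm(
  targets="0 0 0 0;0 0 0 0;0 0 0 0;0 0 0 0;0 0 0 0;0 0 0 0",
  claw=5,
)

```text
time_s: 33.52
tcp_pos: [0.5469, 0.2112, 0.1966]
ee_rot: [[0.117, -0.993, 0.006], [-0.993, -0.117, 0.002], [-0.001, -0.006, -1.0]]
wrist_force: [1.5, -0.1, 5.4]
gripper_width: 0.558
gripper_force: 2.9
```

Call:
step_arm(
  targets="0 0 -0.5 0;0 0 -1 0;0 0 -1.5 0;0 0 -1.5 0;0 0 -0.5 0;0 0 0 0",
  claw=8.7,
)

```text
time_s: 34.02
tcp_pos: [0.5451, 0.2108, 0.2465]
ee_rot: [[0.116, -0.993, 0.002], [-0.993, -0.116, 0.002], [-0.001, -0.002, -1.0]]
wrist_force: [-0.4, 0.5, 0.3]
gripper_width: 0.94
gripper_force: 0.0
```

```bash
python3 side.py | sed -n 1,24p
```

```text
[0.5451 0.2108 0.2465] [-0.4  0.5  0.3] [ 0.077 -0.044 -0.009]
tip [402 172]
166 174 173 169 162 145  97  50   8   5   7   9   7   6   5   6   7   7   5   8   6   8   4   7   7  20  78  89  92  91  94  95  94  94  95  97  98
169 177 176 176 175 174 173 165 163 172 138  86  35   6   7   5   3   6   5   6   6  30  33   7   6  61 178 115  94  93  95  94  90  93  93  93  92
172 188 185 180 177 177 177 177 175 173 169 170 140   7   6   4   6   6   5   6   4  13   8   6  73 175 174 173  93  92  94  94  93  93  94  96  94
175 172 175 183 181 179 177 177 177 177 178 176 123   5   7   6   5   4   7 149 105  73  11   7 152 172 174 173 113  93  92  92  92  94  94  94  92
178 164 164 178 179 175 176 178 176 179 176 177  90   5   6   8   6   5  57 174 177 182 180 176 171 169 164 160 128  95  93  92  92  92  92  92  93
181 170 176 175 172 170 166 176 178 177 179 183  60   6   8   5   8   5 132 170 172 180 173 174 178 181 177 173 170 108  85  92  94  94  91  91  92
184  57  59  61  58  60  67 179 178 177 183 181  20   7   6   7  10   5  78 132 163 174 171 178 181 178 172 174 179 179  92  90  89  89
[... 1508 characters left out ...]
 179 178 165  92  72  72  75  75  75  76  74  75  75  75  75  75  75  78  82  87  94  95  96  94  93  94  94  94  96  95  96  95  94
220 179 178 180 178 178 108  94  70  67  66  65  69  72  75  74  75  74  74  74  75  80  81  94  94  95  94  93  93  96  92  95  96  95  95  94  94
223 176 179 176 115  92  93  92  95  95  87  76  70  66  66  66  68  73  76  74  75  77  95  94  95  95  92  92  96  92  94  96  96  96  93  93  98
226 178 176 164  91  93  92  95  95  94  94  94  93  95  88  75  69  66  66  67  73  93  94  96 125 178 174 178 176 176 181 181 181 177 178 182 180
upright corners top/bottom [[392, 179], [382, 195], [408, 204], [417, 188], [388, 204], [378, 220], [403, 229], [411, 213]]
```

```bash
python3 - <<'E'
from h import *
from station import sense,cams
d=pickle.load(open("c0.pkl","rb"));t=d["scene"];s=sense();R=s["ee_rot"]
L=np.array([ray(t,384,197.5,.196),ray(t,409.5,206,.196),ray(t,418,191,.196)])
c=(L[0]+L[2])/2;print("centre",c,"edges",np.linalg.norm(L[1]-L[0]),np.linalg.norm(L[2]-L[1]))
e=L[0]-L[1];print("yaw edge0",np.degrees(np.arctan2(e[1],e[0])));e=L[2]-L[1];print(np.degrees(np.arctan2(e[1],e[0])))
w=cams.capture("wrist");g=cv2.cvtColor(w["frame"],cv2.COLOR_BGR2GRAY)
p=s["tcp_pos"];print("wrist pred cap",proj(w,[*c[:2],.206],s))
q=proj(w,[*c[:2],.206],s).astype(int)
for y in range(max(q[1]-70,0),min(q[1]+60,400),6):print(y," ".join("%3d"%v for v in g[y,q[0]-96:q[0]+97:6]))
E
python3 go.py .545 .21 .25 6.8
```

```text
centre [0.55090629 0.21726568 0.196     ] edges 0.0539415242613301 0.050423154711573444
yaw edge0 -82.08454943457791
-174.5156393992187
wrist pred cap [312.34088375 230.01304844]
160 196 203 125 126 126 127 124 127 122 122 124 123 122 103 106 108 112 106 109 109 115 118 112 127 123 125 125 126 129 127 127 126 128
166 195 197 126 128 127 123 125 126 126 125 128 126  98  95  93  94  95  96  95  98  97  96  94  95 129 127 129 127 127 128 131 128 128
172 193 196 125 125 122 122 125 124 124 126 125 123  86  96  95  97  93  93  94  97  96  98  94  91  95 131 129 131 133 130 127 130 131
178 197 196 123 126 126 121 126 124 124 127 125 126  87  86  91  88  89  86  89  87  88  85  87  91  85 127 128 131 130 132 127 132 131
184 195 193 125 125 126 121 125 126 124 122 125 100 108 100 102 105 104 101 100  96 100 100  99 102  95 128 126 127 127 129 128 129 127
190 194 194 123 125 125 122 125 126 122 126 122 117 123 126 126 125 123 123 124 121 126 130 124 126 128 125 129 129 128 127 127 131 128
196 191 191 118 123 122 121 120 120 120 120 120 112 121 126 120 124 121 121 123 127 126 124 125 128 128 1
[... 1492 characters left out ...]
23 120 122 124 120 120 122  35  40
268  47  47  49  51  53 183 188 182 186 185 185 186 188 189 189 187 188 189 188 188 190 120 123 120 119 119 121 122 124 122 119  35  45
274  46  46  48  46 128 189 191 191 190 191 191 190 193 192 194 193 194 191 194 192 191 186 123 121 121 121 125 121 122 123 119 127  40
280  47  42  53  53  79  73  70  72  70  71 148 154 153 154 147 155 149 147 152 146 143 150 152 157 152 142 147  91  92  98  93  88  45
286  50  59  54  58  60  60  52  54  62  65  63  61  63  53  59  60  58  63  60  60  59  55  53  59  57  56  58  54  54  54  55  52  49
t34.12 tcp [0.5441 0.2102 0.2443] yaw -83.3 w 0.975 F 0.0 [ 0.6 -0.2  0.9] j6 -30 shift cm [ 0.03 -0.09 -0.57] turn -90.1
```

Run:
```python
from h import *
from station import sense,cams
s=sense();w=cams.capture("wrist")
c=ray(w,321,227,.206,s);a=ray(w,281,192,.196,s);b=ray(w,359,187,.196,s);b2=ray(w,360,256,.196,s);print(c,(a+b2)/2,np.degrees(np.arctan2(*(b-b2)[1::-1])))
R=6.76;th=np.radians(R);o=np.array([.5555,.1126]);M=np.array([[np.cos(th),-np.sin(th)],[np.sin(th),np.cos(th)]]);print("rack",M.T@(c[:2]-o))
m=(cv2.cvtColor(w["frame"],cv2.COLOR_BGR2GRAY)[205:250,295:345]<70);ys,xs=np.nonzero(m);print(xs.mean()+295,ys.mean()+205)
```

```text
[0.54524577 0.21394074 0.206     ] [0.54449947 0.21660455 0.196     ] -80.70031940796953
rack [0.00174595 0.10184324]
321.03466872110937 228.02234206471493
```

The tin stands upright on the shelf, released, at rack (2, 102) mm and square to the rack. I turn the gripper and slide it in like the others.

Call:
step_arm(
  targets="0 0 0 -6.5;0 0 0 -7;0 0 0 -7;0 0 0 -7;0 0 0 -7;0 0 0 -7;0 0 0 -7;0 0 0 -7;0 0 0 -7;0 0 0 -7;0 0 0 -7;0 0 0 -7",
)

```text
time_s: 35.17
tcp_pos: [0.544, 0.21, 0.2436]
ee_rot: [[1.0, 0.009, -0.002], [0.009, -1.0, -0.001], [-0.002, 0.001, -1.0]]
wrist_force: [-0.5, -0.2, -0.4]
gripper_width: 0.999
gripper_force: 0.0
```

Call:
step_arm(
  targets="0 0 0 -6.5;0.15 -0.5 0 0;0 0 0 0;0 0 0 0",
)

```text
time_s: 35.5
tcp_pos: [0.5453, 0.2157, 0.2443]
ee_rot: [[0.993, 0.114, -0.001], [0.114, -0.993, -0.001], [-0.001, 0.001, -1.0]]
wrist_force: [-0.0, -0.5, 0.5]
gripper_width: 1.004
gripper_force: 0.0
```

```bash
python3 go.py .545 .215 .155 6.8
```

```text
t35.50 tcp [0.5453 0.2157 0.2443] yaw 6.6 w 1.004 F 0.0 [-0.  -0.5  0.5] j6 59 shift cm [-0.03  0.06  8.93] turn -0.2
```

Call:
step_arm(
  targets="0 0 2 0;0 0 2.2 0;0 0 2.2 0;0 0 1.6 0;0 0 0.8 0;0 0 0 0;0 0 0 0",
)

```text
time_s: 36.08
tcp_pos: [0.5459, 0.2156, 0.1573]
ee_rot: [[0.993, 0.116, 0.0], [0.116, -0.993, -0.0], [0.0, 0.0, -1.0]]
wrist_force: [-0.4, 0.1, -0.3]
gripper_width: 0.996
gripper_force: 0.0
```

Call:
step_arm(
  targets="0 0 0 0;0 0 0 0;0 0 0 0;0 0 0 0;0 0 0 0;0 0 0 0;0 0 0 0;0 0 0 0",
  claw=5,
)

```text
time_s: 36.75
tcp_pos: [0.5456, 0.2157, 0.1574]
ee_rot: [[0.993, 0.116, 0.0], [0.116, -0.993, 0.0], [0.001, -0.0, -1.0]]
wrist_force: [0.1, 1.5, 2.0]
gripper_width: 0.64
gripper_force: 30.0
```

Run:
```python
from h import *
from go import to
R=6.76;th=np.radians(R);o=np.array([.5555,.1126]);M=np.array([[np.cos(th),-np.sin(th)],[np.sin(th),np.cos(th)]])
to(*(o+M@[0,.02]),None,R)
from station import sense,cams
s=sense();w=cams.capture("wrist");g=cv2.cvtColor(w["frame"],cv2.COLOR_BGR2GRAY)
q=proj(w,[*s["tcp_pos"][:2],.206],s).astype(int);print(q)
for y in range(q[1]-50,min(q[1]+50,400),10):print(y," ".join("%3d"%v for v in g[y,q[0]-120:q[0]+121:8]))
```

```text
t36.75 tcp [0.5456 0.2157 0.1574] yaw 6.7 w 0.640 F 29.99338836874813 [0.1 1.5 2. ] j6 59 shift cm [-0.22  8.35 -0.  ] turn -0.1
[323 309]
259  43 121 121 123  39  34  34 119 122 126 125 122 116 120 116 119 117 117 119 115 115 121 115 111  40  33  63 122 113 104  43
269  73 126 123  34  32  36  31 118 122 118 122 124 121 124 119 120 115 115 117 119 116 114 115 110  36  32  30  29 117  56  69
279  68 120  29  32  31  33  38 118 125 121 123 117 124  28  34  31  28  30 119 120 117 118 115 104  39  32  32  35  31  66  71
289  42  53  51  54  57  51  49  58  56  50  54  49  48  60  53  50  51  56  52  55  48  56  73  76  80  78  75  77  78  79  77
299  57  60  57  62  61  63  62  65  62  59  60  64  63  60  62  63  60  63  57  60  62  63  64  57  58  98  98 100  99  98 101
309  58  55  56  56  59  59  62  61  53  60  58  58  59  57  60  60  63  61  62  59  63  64  60  62  64  55  64  63  98  95  96
319  62  15  26  17  27  37  26 106 119 115 115  80  22  24  29  29  22  27  34 116 116 123 115 195  38  39  23  20  27  31  68
329  23  26  11  20  17  33  97 106 114 114 115 116  37  26  26  32  31  26 117 117 116 113 116 193  50  46  18  31  17  31  24
339  28  24  15  21   9 118 129 118 112 116 116 116 114 117 119 118 120 117 120 116 115 115 114 190 185 190  24  19  23  36  29
349  20  31  22  67  61  59  66  66  60  66  67  63  65  62  63  62  69  62  65  67  63  66  70  60  64  58  65  63  65  61  65
```

Call:
step_arm(
  targets="0 0.3 0 0;-0.1 0.7 0 0;-0.1 0.9 0 0;0 0.9 0 0;0 0.9 0 0;0 0.9 0 0;0 0.9 0 0;0 0.9 0 0;0 0.9 0 0;0 0.6 0 0;0 0.3 0 0;0 0.1 0 0",
)

```text
time_s: 37.8
tcp_pos: [0.5536, 0.132, 0.1574]
ee_rot: [[0.993, 0.116, 0.001], [0.116, -0.993, 0.0], [0.001, 0.0, -1.0]]
wrist_force: [0.4, 2.2, 4.6]
gripper_width: 0.642
gripper_force: 30.0
```

Call:
step_arm(
  targets="0 0 0 0;0 0 0 0;0 0 0 0",
)

```text
time_s: 38.05
tcp_pos: [0.5535, 0.1321, 0.1574]
ee_rot: [[0.993, 0.116, 0.0], [0.116, -0.993, -0.001], [0.0, 0.001, -1.0]]
wrist_force: [1.2, -0.8, 3.8]
gripper_width: 0.634
gripper_force: 30.0
```

Run:
```python
from h import *
from go import to
R=6.76;th=np.radians(R);o=np.array([.5555,.1126]);M=np.array([[np.cos(th),-np.sin(th)],[np.sin(th),np.cos(th)]])
to(*(o+M@[0,-.04]),None,R)
```

```text
t38.05 tcp [0.5535 0.1321 0.1574] yaw 6.7 w 0.634 F 29.998520398512483 [ 1.2 -0.8  3.8] j6 67 shift cm [-0.02  5.96  0.01] turn -0.1
```

Call:
step_arm(
  targets="0 0 0 0;0 0 0 0;0 0 0 0;0 0.6 0 0;0 0.8 0 0;0 0.8 0 0;0 0.8 0 0;0 0.8 0 0;0 0.8 0 0;0 0.8 0 0;0 0.8 0 0;0 0.6 0 0",
  claw=7.2,
)

```text
time_s: 39.05
tcp_pos: [0.5609, 0.0639, 0.1568]
ee_rot: [[0.993, 0.116, -0.001], [0.116, -0.993, -0.0], [-0.001, 0.0, -1.0]]
wrist_force: [0.5, 0.5, 0.1]
gripper_width: 0.826
gripper_force: 0.0
```

Call:
step_arm(
  targets="0 0 0 0;0 0 -0.8 0;0 0 -2 0;0 0 -2 0;0 0 -2 0;0 0 -2 0;0 0 -1 0;0 -2 0 0;0 -3 0 0;0 -3.5 0 0;0 -3.5 0 0;0 -3 0 0",
  claw=8.7,
)

```text
time_s: 40.05
tcp_pos: [0.543, 0.2163, 0.2551]
ee_rot: [[0.993, 0.117, -0.0], [0.117, -0.993, 0.0], [-0.0, -0.0, -1.0]]
wrist_force: [1.0, -0.3, 0.5]
gripper_width: 1.005
gripper_force: 0.0
```

Call:
step_arm(
  targets="-2 -2 0 0;-3 -2 0 0;-3 -2 0 0;-3 -2 0 0;-2 -1 0 0;0 0 0 0;0 0 0 0;0 0 0 0;0 0 0 0;0 0 0 0;0 0 0 0;0 0 0 0",
)

```text
time_s: 41.05
tcp_pos: [0.4045, 0.2882, 0.2548]
ee_rot: [[0.993, 0.115, -0.0], [0.115, -0.993, -0.0], [-0.0, 0.0, -1.0]]
wrist_force: [0.6, -0.2, -0.1]
gripper_width: 1.001
gripper_force: 0.0
```

```bash
cat > chk.py <<'E'
from h import *
from station import cams,sense
print(sense()["time_s"],sense()["tcp_pos"])
th=np.radians(6.76);o=np.array([.5555,.1126,0]);M=np.array([[np.cos(th),-np.sin(th),0],[np.sin(th),np.cos(th),0],[0,0,1]])
a=np.radians(12);A=np.array([[1,0,0],[0,np.cos(a),-np.sin(a)],[0,np.sin(a),np.cos(a)]]).T
yl=np.array([0,np.cos(a),np.sin(a)]);zl=np.array([0,-np.sin(a),np.cos(a)]);O=np.array([0,0,.1175])-.25*yl
for n in("top","scene"):
    t=cams.capture(n);g=cv2.cvtColor(t["frame"],cv2.COLOR_BGR2GRAY)
    for y in(.028,.084,.140):
        P=o+M@(O+y*yl+.086*zl);q=proj(t,P)
        u,v=q.round().astype(int);r=14
        m=(g[v-r:v+r,u-r:u+r]<50).astype(np.uint8);k,l,st,ce=cv2.connectedComponentsWithStats(m)
        print(n,y,"pred",q.round(1),[(round(ce[i][0]+u-r,1),round(ce[i][1]+v-r,1),int(st[i,4])) for i in range(1,k) if st[i,4]>15])
E
python3 chk.py
```

```text
41.05 [0.40453116 0.28815085 0.25479419]
top 0.028 pred [355.9 177. ] [(np.float64(356.8), np.float64(176.4), 65)]
top 0.084 pred [334.8 180.3] [(np.float64(335.5), np.float64(178.2), 68)]
top 0.14 pred [313.1 183.8] [(np.float64(314.6), np.float64(184.3), 68)]
scene 0.028 pred [267.8 159.3] [(np.float64(266.4), np.float64(161.1), 60)]
scene 0.084 pred [286.6 162.2] [(np.float64(284.1), np.float64(165.1), 67)]
scene 0.14 pred [306.4 165.3] [(np.float64(305.4), np.float64(166.5), 70)]
```

All three caps lie within about 3 px of the closed-up positions in both views, and the gripper is clear.

```bash
python3 -c "
from station import r
print(r.finish_job())"
```

```text
the job is handed in; nothing more can be done
None
```

I handed the job in at 41 s with all three tins upright in the roller lane, closed up against the stop, by a measured check of both fixed cameras; I did not separately re-check that the other things on the bench and shelf had stayed put.

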